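# Clamp a sample box on the bench shaker

### The job

Get the lidded sample box with the raised grip ready for shaking: pull the shaker's clamp knob straight out until it clicks at its outer detent, set the box down (do not drop it) flat between the rails of the nest and let go of it with the knob still out, then push the knob fully home so that the clamp holds the box against the fence. Leave the bottles, beaker, jar and tip box where they are.

Things in the scene. Friction and masses are not known exactly. Their poses are not given: they have to be found in the camera images.
- box_mid (a point): The sample box, loose: grey with a white lid, 70 (its x) x 110 (its y) x 50 mm tall, 0.2 to 0.45 kg. On its lid a white raised grip, 24 mm wide (x), 70 long (y), 36 high: 86 mm tall in all. The point is its centre, 43 mm above its underside (7 mm below the lid's top); z up. Same after half a turn. It starts on the bench, left or right of the shaker.
- nest (a point): Where the box belongs on the shaker's platform: the point on the platform's surface under the clamped box's centre. x is level, along the clamp rod away from the knob; z up. Rails, 14 mm tall, at both sides (inner faces y = +-60 mm, x -40 to +35 mm); a fence 22 mm tall at x = +35 mm. The box goes in with its x along nest x, either way round: its 110 mm side across.
- shaker_mid (a point): Bench shaker, fixed: a white instrument 200 (x) x 190 (y) mm with a grey platform 80 mm above the bench. The point is the centre of the platform's surface; axes as the nest's; the nest point is at x = +30 mm here. An aluminium guide block for the clamp rod, 50 mm wide and 46 mm tall, stands on the platform from x = -92 to -58 mm.
- pad_face (a point): The clamp's steel pad between guide block and nest, 12 x 60 x 30 mm, 15 to 45 mm above the platform; the point is the middle of the face that meets the box. It moves with the knob: at nest x = -37 mm with the knob in (it then blocks the nest), -72 mm with the knob out. Pushed in, it slides the box on to the fence.
- knob_grip (a point): The clamp's black push-pull knob, on a level rod in front of the shaker: a cylinder 36 mm across, 36 mm long, with a 48 mm rim 7 mm thick at its outer end. The point is on its axis at mid-length, 110 mm above the bench; x points along the rod into the shaker (pull along -x, push along +x). Knob in: the point is 150 mm from the nest point along x. Nothing stands beneath it.
- knob (a joint): How far the knob is pulled out, m: 0 = fully in (clamp shut, as at the start), 0.035 = fully out at its detent. A detent spring resists with at most about 10 N up to half-way, then drives the knob on to the end it is nearer to, where it stays by itself. Hard stops at both ends.
- tip_box: Bystander, to be left alone: blue tip box with a clear lid and a plain flat top (no raised grip), 87 x 122 x 66 mm. Origin at the centre of its underside.
- bottle_a: Bystander, to be left alone: glass bottle with a blue screw cap, 70 mm across, 115 mm tall. Origin at the centre of its underside.
- bottle_b: Bystander, to be left alone: glass bottle with a blue screw cap, 64 mm across, 110 mm tall. Origin at the centre of its underside.
- bottle_c: Bystander, to be left alone: glass bottle with a blue screw cap, 56 mm across, 100 mm tall. Origin at the centre of its underside.
- beaker: Bystander, to be left alone: small open glass beaker, 60 mm across, 70 mm tall. Origin at the centre of its underside.
- jar: Bystander, to be left alone: small jar, 48 mm across, 55 mm tall. Origin at the centre of its underside.
Mind the look-alikes: they are no part of the job. What is shaped like the part that bears box_mid but red or turquoise is not meant.

How it is judged:
By the outcome, as a careful person would: the job done as asked, in the order asked, and still so for the second after the job is handed in, with the robot touching nothing.
It also fails if it takes over 69 s, if anything falls off the work surface, if the arm or the gripper's body presses on something with over 40 N, if the wrist force passes 120 N, or if a joint passes its speed limit or range.

### The arm

A 6-joint arm with a two-finger parallel gripper is mounted at the origin on the work surface. World frame = base frame: x ahead of the robot, y to its left, z up, the work surface at z = 0. Lengths are in mm, angles in rad, forces in N, time in s.
With the tool pointing down it reaches from about 400 to 925 mm from the base axis. Payload 12.5 kg.
Tool frame: the origin (TCP) lies at the very end of the fingers, on their centre line; the grasp point (between the pads) lies 19 mm behind it; z points along the fingers, y is the line along which they close (so a half turn about z gives the same grasp; the last joint's range is limited). The gripper opens to 95 mm and grips with 3 to 60 N. Pads are 20 mm wide; open, the fingers measure 119 mm over their backs; the gripper's body (75 mm by 180 mm) begins 59 mm behind the grasp point.
Start: joints at [1.045, 0.491, 1.559, -0, 1.092, -0.106], TCP at [254.722, 570.757, 214.661] pointing down, gripper open.
Joint ranges: [-3.1, 3.1], [-0.84, 2.19], [0.05, 2.79], [-1.13, 4.28], [0.06, 2.93], [-2.69, 2.69]. Speed limits (rad/s): [2.22, 2.22, 2.79, 3.14, 3.14, 3.14].

### API

Orientations are given as [roll, pitch, yaw] about the fixed x, y, z axes, in that order (R = Rz(yaw) Ry(pitch) Rx(roll)).
In Python, from cell import state, imaging, env, spot_in, mark_of gives the robot as it stands. The module is installed in compiled form; this text tells all that it offers.
- The arm moves only by the tool step_arm, never from a script. Its argument "increments" is a list of rows, each an object with "slide": the shift along the tool's x, y, z in m, a list of three; "roll": the turn about the tool's z in rad. A call has 1 to 5 rows; each row is the pose to reach, as a shift and turn from the pose commanded when the call began, along the tool's axes at that moment; what a row does not reach only later rows make up. A row lasts 1/8 s, in which the tool goes at most 62.5 mm and 10.7 degrees, less where a joint would pass 70% of its speed; a pose out of reach is approached as far as the arm can. A call with a gripper value outside its range is refused whole. "fingers" is the opening, from 0 (shut) to 1 (fully open), set as the call begins (left out, the last holds). The fingers move at their own pace and stop on an object; the grip force is fixed at half the most. Time passes only in rows, so rows that repeat a pose let the fingers close. It gives the time, the measured TCP pose, the force, the opening and the grip force at its end, in the units of the state.
- state(): the state, without advancing time (a new reading comes with each control period).
- imaging.read_camera(name): name is "side" or "top" or "wrist"; returns a dict with "color" (400x640x3 uint8, red, green, blue), "z_map" (400x640 float32, mm along the optical axis (not along the pixel's ray), 0 where there is no reading), "intrinsics" (3x3 intrinsics, pixels), "camera_from_world" (4x4, takes a point from world to camera coordinates). Camera axes: x right, y up, looking along -z (the intrinsics and any distortion apply to the point x, -y, -z); pixel columns grow to the right and rows downward; lengths in mm; the calibration is good to about 2 mm. A picture is of the moment at which its call begins.
- env.job_done(): hands the job in; it is judged then, once.
Trained networks look in the newest picture that a camera, given by its name, has taken for a name from the list of things; names that differ only in an ending like _2 or _b are one class to them, and where a whole thing is asked for, a point or a joint stands for the part that bears it (a point fixed in the world has none). Each returns a list of dicts, best first, with "confidence" (0 to 1); they miss things now and then, are a little off and sometimes report something else, mostly with a low value. They report only what shows in the picture. A call takes as long as a camera call. They do not tell look-alikes from the thing itself.
- spot_in(camera, target): "bbox" ([left, top, right, bottom] in pixels, round what is visible of it).
- mark_of(camera, target): "uv" ([column, row] in pixels: a listed point, or the origin of a listed thing).
The state is a dict: "t": time; "joints": joint angles; "qvel": joint speeds; "tau": joint torques, N m; "eef_pos": TCP position; "tcp_rot": TCP orientation; "ft_force": force on the tool from outside, world axes, zero at the start; "moment": the same for the moment, N m; "opening": opening from 0.0 (shut) to 1.0 (fully open); "grip_force": force on a finger pad.
Only numpy, scipy, OpenCV 4.12 (cv2) and the standard library are available. Lean on these libraries where they do the work, as an engineer would, in place of code of your own. Each camera call takes 0.05 s, during which the arm holds its last target. There are 200 camera calls.

## Working session

There is one attempt and no reset: what is moved stays moved. The work goes in short steps, Python scripts to look and compute and a tool call to move; the robot and the scene stay as the last step left them, time stands still between calls to the robot, and variables do not carry over. Pictures are saved under pics/ and viewed, at most 10 in all, crops included, and the job is handed in when it is done.

Besides the shell and the picture viewer there is one more tool, called after "Call:" as name(argument=value, ...) on one line, values as JSON. step_arm: Moves the arm, as the interface text tells. Its arguments: {"type":"object","properties":{"increments":{"type":"array"},"fingers":{"type":"number"}},"required":["increments"]}

```bash
mkdir -p pics; cat > h.py <<'E'
import numpy as np, cv2
from cell import state, imaging, env, spot_in, mark_of
def ray(c,uv,z=None,depth=None):
    K=np.array(c["intrinsics"]);T=np.linalg.inv(np.array(c["camera_from_world"]))
    d=np.linalg.inv(K)@np.array([uv[0],uv[1],1.]); d=np.array([d[0],-d[1],-d[2]])
    o=T[:3,3]; w=T[:3,:3]@d
    s=depth if depth is not None else (z-o[2])/w[2]
    return o+s*w
def cloud(c):
    z=c["z_map"];K=np.array(c["intrinsics"]);T=np.linalg.inv(np.array(c["camera_from_world"]))
    v,u=np.mgrid[:400,:640]
    P=np.stack([(u-K[0,2])/K[0,0]*z,-(v-K[1,2])/K[1,1]*z,-z],-1)
    return P@T[:3,:3].T+T[:3,3]
def save(c,n): cv2.imwrite("pics/"+n,c["color"][:,:,::-1])
E
python3 - <<'E'
from h import *
np.set_printoptions(precision=1,suppress=True)
for n in("top","side"):
    c=imaging.read_camera(n);save(c,n+"0.png");np.save(n+".npy",c["color"]);W=cloud(c)
    for t in("box_mid","nest","shaker_mid","pad_face","knob_grip","tip_box"):
        for m in mark_of(n,t)[:3]:
            uv=m["uv"];zz={"box_mid":43,"nest":80,"shaker_mid":80,"pad_face":110,"knob_grip":110,"tip_box":0}[t]
            print(n,t,np.array(uv),round(m["confidence"],2),ray(c,uv,z=zz), W[int(uv[1]),int(uv[0])])
print(state())
E
```

```text
top box_mid [475.3 241.5] 0.9 [ 385.9 -559.2   43. ] [ 386.1 -540.9   87. ]
top box_mid [424.1 282.6] 0.65 [ 253.6 -396.5   43. ] [ 258.5 -386.3   81.5]
top box_mid [413.  233.3] 0.56 [ 406.1 -363.2   43. ] [ 405.  -353.6   84.7]
top nest [288.6 165.5] 0.85 [609.   39.5  80. ] [610.2  41.3  81.8]
top shaker_mid [294.2 161.6] 0.66 [622.2  22.   80. ] [624.5  22.9  78.5]
top pad_face [298.7 158.3] 0.57 [626.    5.5 110. ] [635.   10.5  77.4]
top knob_grip [334.2 146. ] 0.74 [ 668.3 -104.5  110. ] [ 663.6 -103.6  126.5]
top knob_grip [350.8 234.7] 0.72 [ 393.3 -161.   110. ] [ 399.6 -165.1    4.4]
top tip_box [199.2 226.1] 0.62 [411.5 340.7   0. ] [408.4 317.9  67.2]
side box_mid [350.9 316.3] 0.9 [ 584.1 -408.2   43. ] [ 579.5 -420.    67.1]
side box_mid [283.3 305.2] 0.82 [ 413.8 -368.4   43. ] [ 416.5 -391.3   84.1]
side box_mid [271.8 376.7] 0.63 [ 391.  -546.8   43. ] [ 393.7 -560.4   83.8]
side nest [347.9 185.5] 0.8 [617.8  30.3  80. ] [608.9 -12.4 122.6]
side shaker_mid [352.6 187.1] 0.76 [632.1  22.   80. ] [624.5 -14.4 115.3]
side pad_face [349.4 181.9] 0.63 [619.6  14.8 110. ] [623.4  51.3  80.1]
side knob_grip [366.8 206.7] 0.78 [660.1 -95.2 110. ] [ 654.9 -107.1  125.6]
side tip_box [283.5 148.3] 0.6 [399.4 339.6   0. ] [402.1 278.4  48.7]
{'t': 0.7, 'joints': array([ 1. ,  0.5,  1.6, -0. ,  1.1, -0.1]), 'qvel': array([ 0.,  0., -0.,  0.,  0.,  0.]), 'tau': array([ -0. , -61.2, -25.8,   0.1,   0. ,   0. ]), 'eef_pos': array([254.7, 570.8, 214.7]), 'tcp_rot': array([3.1, 0. , 2.7]), 'ft_force': array([-0.2,  0.5, -0. ]), 'moment': array([-0.,  0., -0.]), 'grip_force': 0.0, 'opening': 1.0004743967684722}
```

View pics/top0.png

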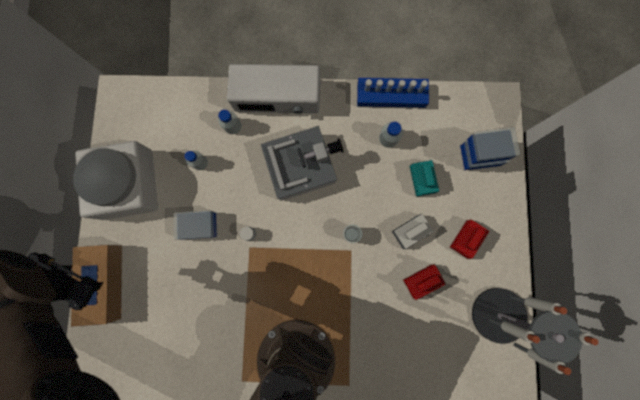

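View pics/side0.png

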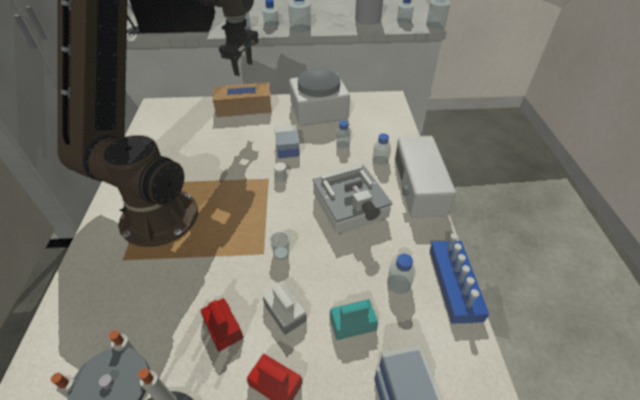

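Four box-shaped candidates in the top view: white/grey at (413,233), red at (425,282), red at (470,239) and turquoise at (425,178). Only the one at (413,233) has the grey body with a white lid; I'll confirm it in a crop and fit poses from depth.

```bash
python3 - <<'E'
from h import *
np.set_printoptions(precision=1,suppress=True)
im=[]
for n in("top","side"):
    c=imaging.read_camera(n);W=cloud(c).reshape(-1,3)
    u,v=(413,233) if n=="top" else (284,306)
    im.append(cv2.resize(c["color"][v-35:v+35,u-35:u+35,::-1],(390,390),interpolation=cv2.INTER_CUBIC))
    def fit(ctr,r,z0,z1):
        m=(np.hypot(W[:,0]-ctr[0],W[:,1]-ctr[1])<r)&(W[:,2]>z0)&(W[:,2]<z1)&(W[:,2]!=0)
        P=W[m]; 
        (cx,cy),(w,h),a=cv2.minAreaRect(P[:,:2].astype(np.float32)); return n,m.sum(),np.array([cx,cy,w,h,a,np.median(P[:,2])])
    print("lid",fit((405,-358),80,42,58)); print("grip",fit((405,-358),70,75,95))
    print("plat",fit((625,20),160,65,92)); print("knob",fit((666,-104),45,100,140));print("plattop",fit((625,20),90,76,84))
cv2.imwrite("pics/crop.png",np.hstack(im))
E
```

```text
lid ('top', np.int64(500), array([ 412.9, -365.9,   66.1,  106.4,   33.3,   48.5]))
grip ('top', np.int64(180), array([ 413. , -365.9,   23.8,   70.1,   32.4,   83.7]))
plat ('top', np.int64(2924), array([622.9,   9.3, 191.8, 200.9,  19.5,  78.8]))
knob ('top', np.int64(253), array([659.8, -95. ,  47.9,  66.8,  21.5, 124. ]))
plattop ('top', np.int64(1534), array([623.7,  22.9, 178.6, 170.3,  18.8,  79.1]))
lid ('side', np.int64(665), array([ 413.3, -366.2,   68. ,  108. ,   31.8,   48.8]))
grip ('side', np.int64(258), array([ 413.8, -366.1,   24.5,   70.3,   33.8,   84.2]))
plat ('side', np.int64(1956), array([631.4, -12.1, 191. , 247.6,  19.4,  78.5]))
knob ('side', np.int64(334), array([660.9, -96.3,  50.5,  70.1,  19.6, 121.1]))
plattop ('side', np.int64(865), array([629.2,   8.9, 178.3, 143.9,  21.3,  78.7]))
```

View pics/crop.png

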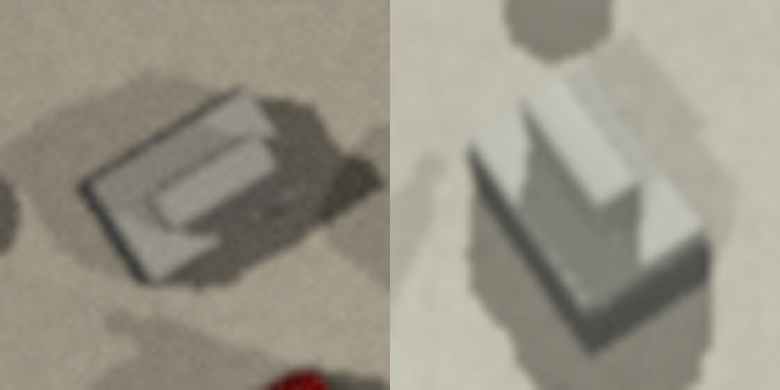

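The crop shows the grey body, white lid and raised grip, so that is the box: centre (413,-366), short axis at 33°. The shaker's x axis is at about 109.5°, its centre (623,9), nest (613,38), knob (663,-104). Those fit the stated sizes. I'm moving above the knob now.

Call:
step_arm(increments=[{"slide": [-0.649,-0.452,-0.02],"roll": 0.81},{"slide": [-0.649,-0.452,-0.02],"roll": 0.81},{"slide": [-0.649,-0.452,-0.02],"roll": 0.81},{"slide": [-0.649,-0.452,-0.02],"roll": 0.81},{"slide": [-0.649,-0.452,-0.02],"roll": 0.81}])

```text
t: 1.42
eef_pos: [416.9, 301.5, 222.9]
tcp_rot: [3.141, -0.0, 1.908]
ft_force: [1.0, 0.7, -0.1]
opening: 0.999
grip_force: 0.0
```

```bash
cat >> h.py <<'E'
def go(x,y,z,yaw_deg):
    from scipy.spatial.transform import Rotation as Ro
    s=state();R=Ro.from_euler("xyz",s["tcp_rot"]).as_matrix()
    yaw=np.arctan2(R[1,0],R[0,0]);d=np.array([x,y,z])-s["eef_pos"]
    r=-(np.radians(yaw_deg)-yaw); r=(r+np.pi)%(2*np.pi)-np.pi
    print("t",round(s["t"],2),"pos",s["eef_pos"].round(1),"yaw",round(np.degrees(yaw),1),"F",s["ft_force"].round(1),"slide m",(R.T@d/1000).round(4),"roll",round(r,3))
E
python3 -c "
from h import *
go(663,-104,200,109.5)"
```

```text
t 1.43 pos [416.9 301.5 222.9] yaw 109.3 F [ 1.   0.7 -0.1] slide m [-0.4641  0.098   0.0229] roll -0.003
```

Call:
step_arm(increments=[{"slide": [-0.464,0.098,0.0],"roll": 0},{"slide": [-0.464,0.098,0.0],"roll": 0},{"slide": [-0.464,0.098,0.0],"roll": 0},{"slide": [-0.464,0.098,0.0],"roll": 0},{"slide": [-0.464,0.098,0.0],"roll": 0}])

```text
t: 2.05
eef_pos: [580.1, 34.7, 222.8]
tcp_rot: [3.141, 0.0, 1.912]
ft_force: [0.0, 1.5, 0.5]
opening: 1.001
grip_force: 0.0
```

```bash
python3 - <<'E'
from h import *
np.set_printoptions(precision=1,suppress=True)
c=imaging.read_camera("wrist");save(c,"w1.png");W=cloud(c)
for t,z in(("nest",80),("shaker_mid",80),("pad_face",110),("knob_grip",110)):
    for m in mark_of("wrist",t)[:2]: print(t,np.array(m["uv"]),round(m["confidence"],2),ray(c,m["uv"],z=z))
go(663,-104,200,109.5)
E
```

```text
nest [360.8 189.8] 0.92 [618.3  39.4  80. ]
shaker_mid [357.7 223.3] 0.91 [627.7   7.5  80. ]
pad_face [566.1  25.7] 0.74 [707.6 213.  110. ]
pad_face [356.7 240.9] 0.57 [625.7   2.  110. ]
knob_grip [359.9 345.7] 0.88 [668.7 -99.9 110. ]
t 2.3 pos [578.8  36.8 222.3] yaw 109.5 F [-1.9  0.7 -0.5] slide m [-0.2  0.   0. ] roll 0.0
```

View pics/w1.png

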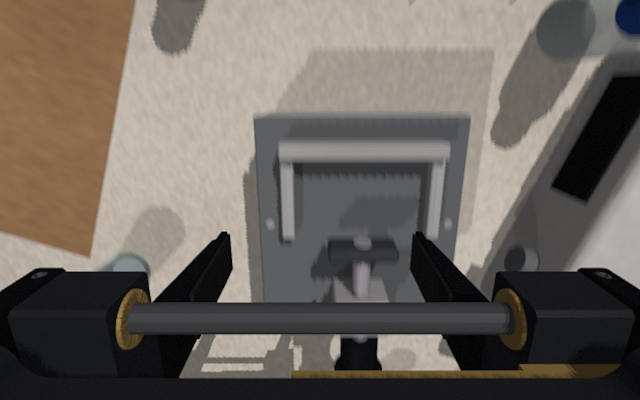

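The wrist view shows the nest square to the image: rails at columns 290 and 435, fence at row 150, pad at (362,250), knob at (358,350). Next is the lateral position of the knob's axis, from the depth maps.

```bash
python3 - <<'E'
from h import *
np.set_printoptions(precision=1,suppress=True)
a=np.radians(109.5);ex=np.array([np.cos(a),np.sin(a)]);ey=np.array([-ex[1],ex[0]]);o=np.array([615,38.])
for n in("wrist","top","side"):
    c=imaging.read_camera(n);P=cloud(c).reshape(-1,3);P=P[c["z_map"].ravel()>0]
    X=(P[:,:2]-o)@ex;Y=(P[:,:2]-o)@ey;Z=P[:,2]
    def st(l,m): print(n,l,m.sum(),"x",np.percentile(X[m],[2,50,98]) if m.sum() else "","y",np.percentile(Y[m],[2,50,98]) if m.sum() else "","z",np.median(Z[m]) if m.sum() else "")
    st("railL",(abs(X)<30)&(Y<-45)&(Y>-85)&(Z>88)&(Z<99))
    st("railR",(abs(X)<30)&(Y>45)&(Y<85)&(Z>88)&(Z<99))
    st("fence",(abs(Y)<50)&(X>15)&(X<65)&(Z>96)&(Z<107))
    st("pad",(abs(Y)<45)&(X<-28)&(X>-56)&(Z>117)&(Z<130))
    st("knob",(abs(Y)<35)&(X<-128)&(X>-180)&(Z>117)&(Z<150))
    st("rim",(abs(Y)<35)&(X<-100)&(X>-180)&(Z>130)&(Z<150))
    st("plat",(abs(Y)<150)&(abs(X+30)<150)&(Z>72)&(Z<84))
E
```

```text
wrist railL 959 x [-28.6   1.   28.5] y [-73.  -66.4 -61.5] z 93.93351608398876
wrist railR 894 x [-28.5   1.3  29. ] y [58.3 63.9 70. ] z 93.92222833406726
wrist fence 2154 x [35.8 43.2 49.6] y [-47.9  -0.2  47.9] z 102.00619520472978
wrist pad 1145 x [-53.3 -39.9 -35.8] y [-29.7  -1.4  27. ] z 124.44601057621423
wrist knob 1068 x [-160.2 -141.1 -130.1] y [-17.2  -1.   13.7] z 124.83632537532233
wrist rim 0 x  y  z 
wrist plat 26601 x [-109.9   -6.3   69.3] y [-92.6   9.9  90.2] z 80.1322169478812
top railL 0 x  y  z 
top railR 11 x [-29.2 -25.5 -21.7] y [63.6 68.8 73.5] z 92.91800902844147
top fence 0 x  y  z 
top pad 53 x [-52.  -43.5 -36.8] y [-12.7  11.9  30.9] z 122.6538168548825
top knob 147 x [-173.2 -153.6 -131.9] y [-14.1   4.6  20.9] z 124.67422986762972
top rim 12 x [-173.1 -169.2 -122.1] y [-6.6  3.3  8.9] z 131.8362095564895
top plat 1334 x [-127.7  -78.8    0.4] y [-86.7  36.8  96.2] z 78.66443894231998
side railL 50 x [-28.5  -0.1  28.9] y [-70.6 -64.1 -58.8] z 92.1824349052905
side railR 55 x [-27.6   1.9  28.4] y [61.3 67.9 73.5] z 91.54469841782372
side fence 107 x [33.4 39.5 48.3] y [-47.1   1.2  47.9] z 99.90067334758328
side pad 67 x [-50.2 -44.5 -38.3] y [-27.1   1.1  28.6] z 122.12948212168328
side knob 139 x [-175.9 -157.7 -133. ] y [-16.    4.9  19.4] z 124.46544427787626
side rim 9 x [-175.1 -172.2 -168.3] y [-5.5  1.2 10.3] z 131.60912051245236
side plat 1733 x [-129.2  -48.8   56. ] y [-90.5  28.3  95.2] z 78.32588011795133
```

Nest is at (616,39), and the knob at about (666,-102).

```bash
python3 -c "
from h import *
go(666,-102,90,109.5)"
```

```text
t 2.45 pos [578.6  37.9 222.8] yaw 109.6 F [-0.1  0.2  0.3] slide m [-0.1611  0.0353  0.1327] roll 0.002
```

Call:
step_arm(increments=[{"slide": [-0.06,0.015,0.0],"roll": 0},{"slide": [-0.12,0.03,0.0],"roll": 0},{"slide": [-0.161,0.035,0.0],"roll": 0},{"slide": [-0.161,0.035,0.0],"roll": 0},{"slide": [-0.161,0.035,0.02],"roll": 0}])

```text
t: 3.08
eef_pos: [666.2, -102.1, 203.6]
tcp_rot: [3.139, 0.001, 1.913]
ft_force: [-0.7, -0.4, 0.1]
opening: 1.0
grip_force: 0.0
```

```bash
python3 -c "
from h import *
c=imaging.read_camera('wrist')
go(666,-102,90,109.5)"
```

```text
t 3.12 pos [ 664.9 -101.5  200.1] yaw 109.6 F [ 0.   0.9 -2.5] slide m [-0.001   0.0011  0.1101] roll 0.002
```

Call:
step_arm(increments=[{"slide": [0,0,0.05],"roll": 0},{"slide": [0,0,0.09],"roll": 0},{"slide": [0,0,0.112],"roll": 0},{"slide": [0,0,0.112],"roll": 0},{"slide": [0,0,0.112],"roll": 0}])

```text
t: 3.75
eef_pos: [666.5, -102.6, 92.0]
tcp_rot: [3.14, 0.001, 1.913]
ft_force: [-0.2, -0.5, -0.6]
opening: 0.999
grip_force: 0.0
```

Call:
step_arm(increments=[{"slide": [0,0,0],"roll": 0},{"slide": [0,0,0],"roll": 0},{"slide": [0,0,0],"roll": 0},{"slide": [0,0,0],"roll": 0},{"slide": [0,0,0],"roll": 0}], fingers=0.2)

```text
t: 4.38
eef_pos: [666.0, -103.4, 90.5]
tcp_rot: [3.142, -0.0, 1.912]
ft_force: [0.4, 0.0, 0.1]
opening: 0.527
grip_force: 0.0
```

Call:
step_arm(increments=[{"slide": [0,0,0],"roll": 0},{"slide": [0,0,0],"roll": 0},{"slide": [0,0,0],"roll": 0},{"slide": [0,0,0],"roll": 0},{"slide": [0,0,0],"roll": 0}])

```text
t: 5.0
eef_pos: [666.8, -103.1, 90.5]
tcp_rot: [3.14, 0.0, 1.912]
ft_force: [4.8, 1.2, -1.6]
opening: 0.372
grip_force: 30.0
```

The grip is on the knob (35 mm opening). Now pulling it out.

Call:
step_arm(increments=[{"slide": [-0.01,0,0],"roll": 0},{"slide": [-0.02,0,0],"roll": 0},{"slide": [-0.03,0,0],"roll": 0},{"slide": [-0.036,0,0],"roll": 0},{"slide": [-0.036,0,0],"roll": 0}])

```text
t: 5.62
eef_pos: [678.5, -136.2, 90.5]
tcp_rot: [3.14, -0.002, 1.912]
ft_force: [2.2, 7.3, -1.5]
opening: 0.373
grip_force: 30.0
```

```bash
python3 - <<'E'
from h import *
np.set_printoptions(precision=1,suppress=True)
a=np.radians(109.5);ex=np.array([np.cos(a),np.sin(a)]);ey=np.array([-ex[1],ex[0]]);o=np.array([616,39.])
for n in("top","side"):
    c=imaging.read_camera(n);P=cloud(c).reshape(-1,3);P=P[c["z_map"].ravel()>0]
    X=(P[:,:2]-o)@ex;Y=(P[:,:2]-o)@ey;Z=P[:,2]
    m=(abs(Y)<32)&(abs(Y)>8)&(X<-25)&(X>-88)&(Z>116)&(Z<135)
    print(n,m.sum(),np.percentile(X[m],[5,50,95]) if m.any() else "")
go(666,-102,90,109.5)
E
```

```text
top 0 
side 8 [-80.5 -76.  -72.9]
t 5.72 pos [ 678.5 -136.2   90.5] yaw 109.5 F [4.4 6.8 0.6] slide m [ 0. -0.  0.] roll 0.001
```

Call:
step_arm(increments=[{"slide": [0,0,0],"roll": 0},{"slide": [0,0,0],"roll": 0},{"slide": [0,0,0],"roll": 0},{"slide": [0,0,0],"roll": 0},{"slide": [0,0,0],"roll": 0}], fingers=1.0)

```text
t: 6.35
eef_pos: [678.0, -137.3, 90.5]
tcp_rot: [3.142, -0.0, 1.912]
ft_force: [0.4, 0.3, 0.3]
opening: 0.839
grip_force: 0.0
```

Call:
step_arm(increments=[{"slide": [0,0,-0.03],"roll": 0},{"slide": [0,0,-0.09],"roll": 0},{"slide": [0,0,-0.14],"roll": 0},{"slide": [0,0,-0.14],"roll": 0},{"slide": [0,0,-0.14],"roll": 0}])

```text
t: 6.98
eef_pos: [677.7, -137.2, 229.9]
tcp_rot: [-3.141, -0.001, 1.912]
ft_force: [-0.1, 0.3, -0.7]
opening: 1.002
grip_force: 0.0
```

```bash
python3 - <<'E'
from h import *
go(413.5,-366,180,123)
E
```

```text
t 6.97 pos [ 677.7 -137.2  229.9] yaw 109.5 F [-0.1  0.3 -0.7] slide m [-0.1273 -0.3254  0.05  ] roll -0.235
```

Call:
step_arm(increments=[{"slide": [-0.127,-0.325,0.0],"roll": -0.235},{"slide": [-0.127,-0.325,0.0],"roll": -0.235},{"slide": [-0.127,-0.325,0.0],"roll": -0.235},{"slide": [-0.127,-0.325,0.0],"roll": -0.235},{"slide": [-0.127,-0.325,0.0],"roll": -0.235}])

```text
t: 7.6
eef_pos: [439.7, -342.5, 229.0]
tcp_rot: [-3.141, -0.002, 2.147]
ft_force: [1.5, -0.1, -0.3]
opening: 1.0
grip_force: 0.0
```

Call:
step_arm(increments=[{"slide": [-0.024,-0.03,0.0],"roll": 0},{"slide": [-0.024,-0.03,0.0],"roll": 0},{"slide": [-0.024,-0.03,0.0],"roll": 0}])

```text
t: 7.98
eef_pos: [429.6, -377.6, 229.4]
tcp_rot: [-3.142, -0.002, 2.147]
ft_force: [0.6, -0.3, 0.1]
opening: 0.999
grip_force: 0.0
```

```bash
python3 - <<'E'
from h import *
np.set_printoptions(precision=1,suppress=True)
c=imaging.read_camera("wrist");save(c,"w2.png");P=cloud(c).reshape(-1,3);P=P[c["z_map"].ravel()>0]
for l,z0,z1 in(("lid",44,56),("grip",78,92)):
    m=(P[:,2]>z0)&(P[:,2]<z1)&(np.hypot(P[:,0]-413,P[:,1]+366)<75)
    print(l,m.sum(),np.array(cv2.minAreaRect(P[m,:2].astype(np.float32))[0]),cv2.minAreaRect(P[m,:2].astype(np.float32))[1:],np.median(P[m,2]))
a=np.radians(109.5);ex=np.array([np.cos(a),np.sin(a)]);ey=np.array([-ex[1],ex[0]]);o=np.array([616,39.])
for n in("top","side"):
    c=imaging.read_camera(n);Q=cloud(c).reshape(-1,3);Q=Q[c["z_map"].ravel()>0]
    X=(Q[:,:2]-o)@ex;Y=(Q[:,:2]-o)@ey;Z=Q[:,2]
    for l,m in(("pad",(abs(Y)<32)&(abs(Y)>8)&(X<-25)&(X>-88)&(Z>116)&(Z<135)),("knob",(abs(Y)<30)&(X<-128)&(X>-230)&(Z>117)&(Z<140))): print(n,l,m.sum(),np.percentile(X[m],[3,50,97]) if m.any() else "")
go(413.5,-366,54,123)
E
```

```text
lid 4767 [ 416.1 -364.4] ((66.10977172851562, 104.5434341430664), 32.73798370361328) 50.050602310759984
grip 1973 [ 416.1 -364.1] ((23.507221221923828, 68.9482650756836), 32.1816291809082) 85.84275801742626
top pad 54 [-84.  -78.1 -72.4]
top knob 156 [-208.5 -188.9 -151. ]
side pad 53 [-84.7 -82.  -73.4]
side knob 155 [-212.  -193.3 -147. ]
t 8.12 pos [ 430.2 -377.2  230.1] yaw 123.1 F [-0.4 -0.5  0.3] slide m [ 0.  -0.   0.2] roll 0.001
```

View pics/w2.png

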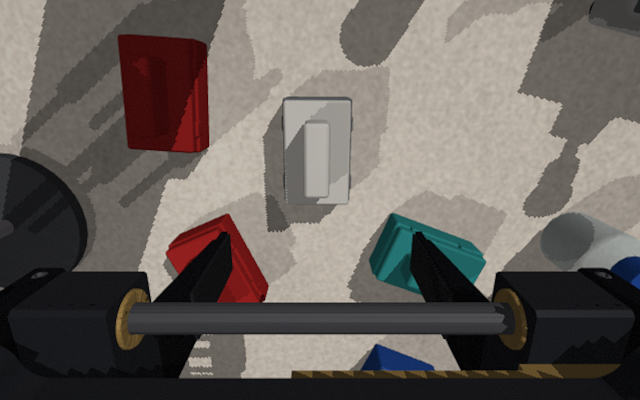

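Red boxes sit at (165,95) and (220,260), turquoise at (425,250). The grey and white box is in the middle at (318,150), clear on all sides. Both cameras put the pad face at -72, so the knob is out. The box centre is now (416,-364), yaw 122.4.

```bash
python3 -c "
from h import *
go(416,-364.2,55,122.4)"
```

```text
t 8.12 pos [ 430.2 -377.2  230.1] yaw 123.1 F [-0.4 -0.5  0.3] slide m [ 0.0185 -0.0048  0.1751] roll 0.012
```

Call:
step_arm(increments=[{"slide": [0.0185,-0.005,0.03],"roll": 0.012},{"slide": [0.0185,-0.005,0.08],"roll": 0.012},{"slide": [0.0185,-0.005,0.13],"roll": 0.012},{"slide": [0.0185,-0.005,0.16],"roll": 0.012},{"slide": [0.0185,-0.005,0.174],"roll": 0.012}], fingers=0.6)

```text
t: 8.75
eef_pos: [415.5, -364.4, 55.1]
tcp_rot: [-3.141, -0.002, 2.136]
ft_force: [-0.2, -0.1, 0.5]
opening: 0.608
grip_force: 0.0
```

Call:
step_arm(increments=[{"slide": [0,0,0],"roll": 0},{"slide": [0,0,0],"roll": 0},{"slide": [0,0,0],"roll": 0},{"slide": [0,0,0],"roll": 0},{"slide": [0,0,0],"roll": 0}], fingers=0.1)

```text
t: 9.38
eef_pos: [415.7, -365.7, 57.2]
tcp_rot: [3.141, 0.001, 2.135]
ft_force: [0.7, 1.5, 6.0]
opening: 0.253
grip_force: 30.0
```

Call:
step_arm(increments=[{"slide": [0,0,0],"roll": 0},{"slide": [0,0,0],"roll": 0},{"slide": [0,0,0],"roll": 0}])

```text
t: 9.75
eef_pos: [415.7, -365.6, 57.2]
tcp_rot: [3.141, 0.001, 2.135]
ft_force: [0.6, 1.3, 6.9]
opening: 0.247
grip_force: 30.0
```

Call:
step_arm(increments=[{"slide": [0,0,-0.015],"roll": 0},{"slide": [0,0,-0.06],"roll": 0},{"slide": [0,0,-0.11],"roll": 0},{"slide": [0,0,-0.16],"roll": 0},{"slide": [0,0,-0.2],"roll": 0}])

```text
t: 10.38
eef_pos: [415.1, -365.2, 259.2]
tcp_rot: [3.141, 0.001, 2.135]
ft_force: [0.1, -0.9, -4.8]
opening: 0.25
grip_force: 30.0
```

```bash
python3 - <<'E'
from h import *
go(615,42,255,199.5)
E
```

```text
t 10.38 pos [ 415.1 -365.2  259.2] yaw 122.3 F [ 0.1 -0.9 -4.8] slide m [0.2373 0.3866 0.0041] roll -1.347
```

Lifted; the scale reads about 4.8 N. Carrying it to the nest.

Call:
step_arm(increments=[{"slide": [0.239,0.379,0.0],"roll": -1.347},{"slide": [0.239,0.379,0.0],"roll": -1.347},{"slide": [0.239,0.379,0.0],"roll": -1.347},{"slide": [0.239,0.379,0.0],"roll": -1.347},{"slide": [0.239,0.379,0.0],"roll": -1.347}])

```text
t: 11.0
eef_pos: [549.8, -81.3, 257.2]
tcp_rot: [-3.142, -0.0, 3.078]
ft_force: [1.1, -0.7, -4.4]
opening: 0.246
grip_force: 30.0
```

```bash
python3 - <<'E'
from h import *
go(617.7,34.3,255,199.5)
E
```

```text
t 11.0 pos [549.8 -81.3 257.2] yaw 176.4 F [ 1.1 -0.7 -4.4] slide m [-0.0604  0.1197  0.0021] roll -0.404
```

Call:
step_arm(increments=[{"slide": [-0.024,0.048,0.0],"roll": -0.16},{"slide": [-0.048,0.096,0.0],"roll": -0.32},{"slide": [-0.06,0.12,0.0],"roll": -0.404},{"slide": [-0.06,0.12,0.0],"roll": -0.404},{"slide": [-0.06,0.12,0.0],"roll": -0.404}])

```text
t: 11.62
eef_pos: [617.2, 31.8, 256.7]
tcp_rot: [3.142, -0.001, -2.808]
ft_force: [0.1, -0.1, -4.5]
opening: 0.255
grip_force: 30.0
```

```bash
python3 - <<'E'
from h import *
np.set_printoptions(precision=1,suppress=True)
c=imaging.read_camera("wrist");save(c,"w3.png")
W=cloud(c);P=W.reshape(-1,3);P=P[c["z_map"].ravel()>0]
m=(P[:,2]>225)&(P[:,2]<260)&(np.hypot(P[:,0]-617,P[:,1]-34)<90)
print(m.sum(),np.percentile(P[m,2],[5,25,50,75,95]) if m.any() else "")
a=np.radians(109.5);ex=np.array([np.cos(a),np.sin(a)]);ey=np.array([-ex[1],ex[0]]);o=np.array([616,39.])
X=(P[:,:2]-o)@ex;Y=(P[:,:2]-o)@ey;Z=P[:,2]
for l,k in(("railL",(abs(X)<30)&(Y<-45)&(Y>-85)&(Z>88)&(Z<99)),("railR",(abs(X)<30)&(Y>45)&(Y<85)&(Z>88)&(Z<99)),("fence",(abs(Y)<60)&(X>15)&(X<65)&(Z>97)&(Z<107)),("lid",(np.hypot(X,Y)<90)&(abs(Z-248)<5))):
    print(l,k.sum(),*[np.percentile(q[k],[2,50,98]) if k.any() else "" for q in(X,Y,Z)])
go(617.7,34.3,255,199.5)
E
```

```text
10717 [234.5 248.8 249.4 250.  250.7]
railL 0   
railR 872 [-28.9   0.4  28.7] [60.2 65.8 71.6] [92.  94.1 95.8]
fence 345 [34.1 41.3 47.9] [39.2 50.1 59.9] [ 98.4 102.  103.7]
lid 9375 [-39.5  -7.8  24. ] [-7.7 35.9 54. ] [246.6 249.5 250.9]
t 11.68 pos [617.3  31.4 256.7] yaw -160.9 F [ 0.5  0.4 -4. ] slide m [-0.  0.  0.] roll -0.007
```

View pics/w3.png

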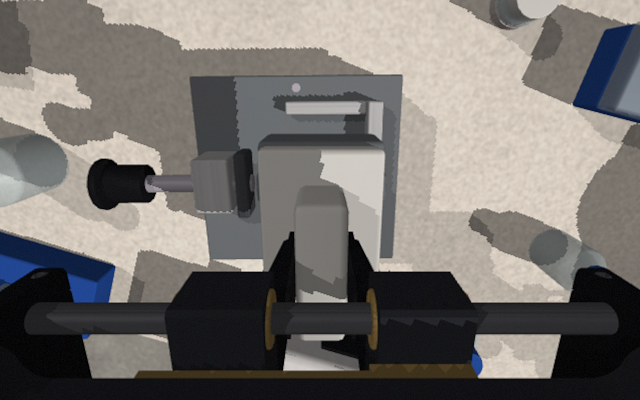

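The box hangs square over the nest. It is central between the rails (lid edge Y=55, rail face at 60), 8 mm short of the fence position, and the knob and pad are still out. Lowering it with a 3 mm shift.

Call:
step_arm(increments=[{"slide": [0,0.003,0.03],"roll": -0.007},{"slide": [0,0.003,0.06],"roll": -0.007},{"slide": [0,0.003,0.09],"roll": -0.007},{"slide": [0,0.003,0.108],"roll": -0.007},{"slide": [0,0.003,0.112],"roll": -0.007}])

```text
t: 12.3
eef_pos: [616.2, 34.1, 143.9]
tcp_rot: [3.141, -0.002, -2.802]
ft_force: [-0.5, 0.0, -3.5]
opening: 0.252
grip_force: 30.0
```

Call:
step_arm(increments=[{"slide": [0,0,0.002],"roll": 0},{"slide": [0,0,0.004],"roll": 0},{"slide": [0,0,0.005],"roll": 0},{"slide": [0,0,0.006],"roll": 0},{"slide": [0,0,0.006],"roll": 0}])

```text
t: 12.92
eef_pos: [616.9, 35.1, 138.6]
tcp_rot: [3.142, 0.0, -2.8]
ft_force: [0.2, -0.0, -3.5]
opening: 0.252
grip_force: 30.0
```

Call:
step_arm(increments=[{"slide": [0,0,0.0005],"roll": 0},{"slide": [0,0,0.001],"roll": 0},{"slide": [0,0,0.0015],"roll": 0},{"slide": [0,0,0.002],"roll": 0},{"slide": [0,0,0.002],"roll": 0}])

```text
t: 13.55
eef_pos: [617.2, 35.1, 137.2]
tcp_rot: [-3.141, 0.001, -2.8]
ft_force: [-0.1, 1.1, 5.3]
opening: 0.254
grip_force: 30.0
```

Contact: the force has reversed to +5 N. Releasing.

Call:
step_arm(increments=[{"slide": [0,0,0],"roll": 0},{"slide": [0,0,0],"roll": 0},{"slide": [0,0,0],"roll": 0},{"slide": [0,0,0],"roll": 0},{"slide": [0,0,0],"roll": 0}], fingers=0.6)

```text
t: 14.18
eef_pos: [616.9, 35.1, 136.5]
tcp_rot: [3.142, 0.0, -2.8]
ft_force: [0.0, -0.1, 0.2]
opening: 0.597
grip_force: 0.0
```

Call:
step_arm(increments=[{"slide": [0,0,-0.02],"roll": 0},{"slide": [0,0,-0.06],"roll": 0},{"slide": [0,0,-0.11],"roll": 0},{"slide": [0,0,-0.13],"roll": 0},{"slide": [0,0,-0.13],"roll": 0}])

```text
t: 14.8
eef_pos: [617.2, 35.1, 267.9]
tcp_rot: [-3.141, 0.003, -2.8]
ft_force: [0.4, -0.1, -0.2]
opening: 0.598
grip_force: 0.0
```

```bash
python3 - <<'E'
from h import *
a=np.radians(109.5);ex=np.array([np.cos(a),np.sin(a)]);ey=np.array([-ex[1],ex[0]]);o=np.array([616,39.])
for n in("top","side","wrist"):
    c=imaging.read_camera(n);Q=cloud(c).reshape(-1,3);Q=Q[c["z_map"].ravel()>0]
    X=(Q[:,:2]-o)@ex;Y=(Q[:,:2]-o)@ey;Z=Q[:,2]
    for l,m in(("lid",(abs(Y)<70)&(abs(X)<60)&(Z>126)&(Z<136)&((X>-45)|(abs(Y)>30))),("knob",(abs(Y)<30)&(X<-128)&(X>-230)&(Z>117)&(Z<140))):
        print(n,l,m.sum(),*[np.percentile(q[m],[2,50,98]).round(1) for q in (X,Y,Z) if m.any()])
k=o-185*ex; print("knob",k)
g=o-182*ex
go(k[0],k[1],267,109.5)
E
```

```text
top lid 145 [-36.3 -24.6  18.3] [-12.7  39.1  56.4] [126.1 128.8 133.9]
top knob 155 [-209.1 -188.6 -138.6] [-12.    5.2  22.1] [117.4 124.7 132.7]
side lid 281 [-38.4 -19.5  24. ] [-46.6  13.2  53.3] [126.2 128.5 135.1]
side knob 154 [-211.4 -193.  -145.4] [-14.9   6.   21.3] [117.3 124.2 131.6]
wrist lid 5641 [-36.5  -4.9  27.1] [-49.5  11.7  52. ] [128.1 130.2 131.7]
wrist knob 2373 [-208.9 -186.5 -133.3] [-16.8   1.   18.2] [117.2 125.3 133.6]
knob [ 677.75426896 -135.38867585]
t 14.95 pos [616.4  35.1 265.1] yaw -160.4 F [-0.8  0.1 -0.1] slide m [-0.0007 -0.1812 -0.002 ] roll 1.572
```

The box is flat (lid at z=130) in the nest and the knob is still out. Going back to the knob.

Call:
step_arm(increments=[{"slide": [0,-0.06,0],"roll": 0.3},{"slide": [0,-0.12,0],"roll": 0.6},{"slide": [0,-0.182,0],"roll": 1.57},{"slide": [0,-0.182,0],"roll": 1.57},{"slide": [0,-0.182,0],"roll": 1.57}], fingers=0.85)

```text
t: 15.58
eef_pos: [677.6, -137.4, 264.2]
tcp_rot: [-3.141, -0.003, 2.538]
ft_force: [0.2, 1.7, 0.1]
opening: 0.849
grip_force: 0.0
```

```bash
python3 -c "
from h import *
go(678,-136,91,109.5)"
```

```text
t 15.57 pos [ 677.6 -137.4  264.2] yaw 145.4 F [0.2 1.7 0.1] slide m [-1.000e-04  1.600e-03  1.732e-01] roll 0.627
```

Call:
step_arm(increments=[{"slide": [0,0.001,0],"roll": 0.627},{"slide": [0,0.001,0],"roll": 0.627},{"slide": [0,0.001,0.02],"roll": 0.627},{"slide": [0,0.001,0.05],"roll": 0.627},{"slide": [0,0.001,0.09],"roll": 0.627}])

```text
t: 16.2
eef_pos: [678.2, -135.5, 174.7]
tcp_rot: [-3.141, -0.0, 1.918]
ft_force: [0.6, -0.5, -1.0]
opening: 0.852
grip_force: 0.0
```

```bash
python3 -c "
from h import *
go(678,-136,91,109.5)"
```

```text
t 16.2 pos [ 678.2 -135.5  174.7] yaw 109.9 F [ 0.6 -0.5 -1. ] slide m [-0.0004 -0.0004  0.0837] roll 0.007
```

Call:
step_arm(increments=[{"slide": [0,0,0.03],"roll": 0.007},{"slide": [0,0,0.06],"roll": 0.007},{"slide": [0,0,0.084],"roll": 0.007},{"slide": [0,0,0.084],"roll": 0.007},{"slide": [0,0,0.084],"roll": 0.007}])

```text
t: 16.82
eef_pos: [678.6, -135.6, 92.8]
tcp_rot: [3.141, -0.0, 1.912]
ft_force: [0.9, 0.8, 0.3]
opening: 0.847
grip_force: 0.0
```

Call:
step_arm(increments=[{"slide": [0,0,0],"roll": 0},{"slide": [0,0,0],"roll": 0},{"slide": [0,0,0],"roll": 0},{"slide": [0,0,0],"roll": 0},{"slide": [0,0,0],"roll": 0}], fingers=0.2)

```text
t: 17.45
eef_pos: [678.4, -135.6, 92.6]
tcp_rot: [3.142, -0.0, 1.912]
ft_force: [-0.2, -0.4, -0.1]
opening: 0.38
grip_force: 0.0
```

Call:
step_arm(increments=[{"slide": [0,0,0],"roll": 0},{"slide": [0,0,0],"roll": 0},{"slide": [0,0,0],"roll": 0}])

```text
t: 17.82
eef_pos: [678.4, -135.6, 92.6]
tcp_rot: [-3.142, -0.0, 1.912]
ft_force: [-1.7, -0.3, 1.6]
opening: 0.374
grip_force: 30.0
```

Gripped. Pushing it home.

Call:
step_arm(increments=[{"slide": [0.007,0,0],"roll": 0},{"slide": [0.014,0,0],"roll": 0},{"slide": [0.021,0,0],"roll": 0},{"slide": [0.028,0,0],"roll": 0},{"slide": [0.034,0,0],"roll": 0}])

```text
t: 18.45
eef_pos: [666.6, -102.5, 92.5]
tcp_rot: [-3.141, -0.001, 1.912]
ft_force: [-2.2, -1.4, 1.4]
opening: 0.372
grip_force: 30.0
```

Call:
step_arm(increments=[{"slide": [0.001,0,0],"roll": 0},{"slide": [0.002,0,0],"roll": 0},{"slide": [0.002,0,0],"roll": 0}])

```text
t: 18.82
eef_pos: [666.6, -102.5, 92.6]
tcp_rot: [3.141, 0.001, 1.912]
ft_force: [-0.8, -5.6, 0.3]
opening: 0.37
grip_force: 30.0
```

Call:
step_arm(increments=[{"slide": [0,0,0],"roll": 0},{"slide": [0,0,0],"roll": 0},{"slide": [0,0,0],"roll": 0},{"slide": [0,0,0],"roll": 0},{"slide": [0,0,0],"roll": 0}], fingers=0.85)

```text
t: 19.45
eef_pos: [666.4, -101.5, 92.5]
tcp_rot: [3.141, -0.0, 1.912]
ft_force: [-0.7, -0.6, 0.2]
opening: 0.822
grip_force: 0.0
```

Call:
step_arm(increments=[{"slide": [0,0,-0.03],"roll": 0},{"slide": [0,0,-0.08],"roll": 0},{"slide": [0,0,-0.13],"roll": 0},{"slide": [-0.04,0,-0.16],"roll": 0},{"slide": [-0.06,0,-0.16],"roll": 0}])

```text
t: 20.08
eef_pos: [687.4, -159.7, 255.2]
tcp_rot: [3.138, 0.003, 1.911]
ft_force: [0.4, 0.2, 0.3]
opening: 0.854
grip_force: 0.0
```

```bash
python3 - <<'E'
from h import *
a=np.radians(109.5);ex=np.array([np.cos(a),np.sin(a)]);ey=np.array([-ex[1],ex[0]]);o=np.array([616,39.])
for n in("wrist","top","side"):
    c=imaging.read_camera(n);Q=cloud(c).reshape(-1,3);Q=Q[c["z_map"].ravel()>0]
    if n=="wrist":save(c,"w4.png")
    X=(Q[:,:2]-o)@ex;Y=(Q[:,:2]-o)@ey;Z=Q[:,2]
    for l,m in(("lid",(abs(Y)<70)&(abs(X)<60)&(Z>127.5)&(Z<136)),("grip",(abs(Y)<70)&(abs(X)<60)&(Z>158)&(Z<172)),("knob",(abs(Y)<30)&(X<-128)&(X>-230)&(Z>117)&(Z<140))):
        print(n,l,m.sum(),*[np.percentile(q[m],[2,50,98]).round(1) for q in (X,Y,Z) if m.any()])
E
```

```text
wrist lid 0
wrist grip 0
wrist knob 2212 [-174.  -154.  -132.2] [-18.4  -0.6  16.4] [117.7 126.2 133.9]
top lid 216 [-32.4  14.9  29.4] [-46.4 -12.8  49.5] [127.6 129.6 132.9]
top grip 158 [-13.4  -1.3   9.2] [-27.5   0.   34.8] [160.  164.2 168. ]
top knob 0
side lid 173 [-36.1 -16.3  26.2] [-23.9  29.3  53.6] [127.6 129.4 135.5]
side grip 97 [-15.4  -5.5   8.5] [-9.6 15.  37.4] [158.2 163.4 167.5]
side knob 138 [-176.5 -159.3 -133.9] [-12.9   6.5  21.4] [117.5 124.5 132.8]
```

View pics/w4.png

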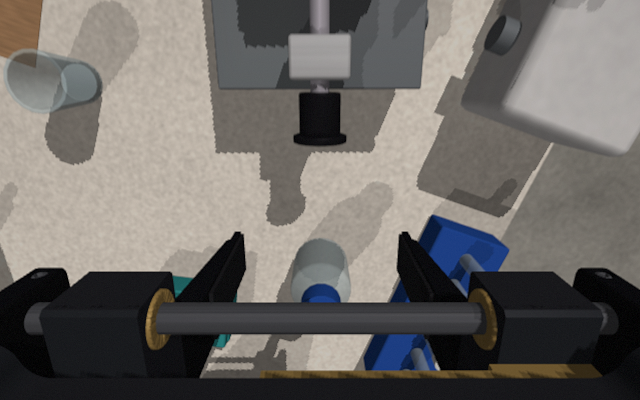

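The knob is home at (320,118), its inner end at the shaker's edge. The box grip is centred at nest x of about 0, so the box is against the fence and flat. The arm is clear of everything.

```bash
python3 -c "
from cell import env
print(env.job_done())"
```

```text
the job is handed in; nothing more can be done
None
```

I handed the job in at about 20 s of the 69 s: the knob was pulled to its outer detent, the box set down flat in the nest and released with the knob still out, and the knob then pushed home, clamping the box against the fence.

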